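# Lean the pot lid in the lid rest

### The arm

A 6-joint arm with a two-finger parallel gripper is mounted at the origin on a cart in front of the work surface, level with it; the furniture and walls round the work are solid. World frame = base frame: x ahead of the robot, y to its left, z up, the work surface at z = 0. Lengths are in mm, angles in rad, forces in N, time in s.
With the tool pointing down it reaches from about 300 to 775 mm from the base axis. Payload 14.6 kg.
Tool frame: the origin (TCP) lies midway between the tips of the shut fingers; the grasp point (between the pads) lies 19 mm behind it; z points along the fingers, y is the line along which they close (so a half turn about z gives the same grasp; the last joint's range is limited). The gripper opens to 94 mm and grips with 3 to 60 N. Pads are 16 mm wide; open, the fingers measure 119 mm over their backs; the gripper's body (75 mm by 177 mm) begins 78 mm behind the grasp point.
Start: joints at [1.187, 0.3, 1.521, -0, 1.321, -0.067], TCP at [171.337, 522.621, 205.446] pointing down, gripper open.
Joint ranges: [-3.03, 3.03], [-0.79, 2.21], [0.23, 2.52], [-1.04, 4.18], [0, 3.07], [-2.55, 2.55]. Speed limits (rad/s): [2.22, 2.22, 2.57, 3.14, 3.14, 3.14].

### API

Orientations are given as [roll, pitch, yaw] about the fixed x, y, z axes, in that order (R = Rz(yaw) Ry(pitch) Rx(roll)).
In Python, from cell import manip gives the robot as it stands.
- The arm moves only by the shell command python3 -m creep 'ROWS' [OPENING] [FORCE]. ROWS is text: rows parted by semicolons, each of 6 numbers parted by spaces: the shift along the tool's x, y, z normalised to -1 to 1, where 1 is 4 cm, then the turn, a rotation vector about the tool's x, y, z normalised to -1 to 1, where 1 is pi rad. In form: dx dy dz ax ay az; .... A call has 1 to 20 rows; each row shifts and turns the commanded pose from where the row before left it, along the tool's axes as they then stand; what a row does not reach is not made up. A row lasts 1/8 s, in which the tool goes at most 62.5 mm and 10.7 degrees, less where a joint would pass 70% of its speed; a pose out of reach is approached as far as the arm can. A call with a number of a shift or a turn outside -1 to 1 is refused whole. A call with a gripper value outside its range is refused whole. OPENING is the closure, from 0 (fully open) to 1 (shut), set as the call begins (- or left out, the last holds). The fingers move at their own pace and stop on an object; FORCE is the grip in N (left out, the last holds). Time passes only in rows, so rows that do not move let the fingers close. It gives the time, the measured TCP pose, the force, the opening and the grip force at its end, in the units of the state.
- manip.read_state(): the state, without advancing time (a new reading comes with each control period).
- manip.camera(name): name is "scene" or "top" or "wrist"; returns a dict with "color" (400x640x3 uint8, red, green, blue), "range_z" (400x640 float32, mm along the optical axis (not along the pixel's ray), 0 where there is no reading), "camera_matrix" (3x3 intrinsics, pixels), "T" (4x4, takes a point from camera to world coordinates). Camera axes: x right, y down, z forward; pixel columns grow to the right and rows downward; lengths in mm; the calibration is good to about 2 mm. A picture is of the moment at which its call begins.
- manip.sign_off(): hands the job in; it is judged then, once.
The state is a dict: "clock": time; "joints": joint angles; "qd": joint speeds; "effort": joint torques, N m; "eef_pos": TCP position; "eef_rot": TCP orientation; "wrist_force": force on the tool from outside, world axes, zero at the start; "moment": the same for the moment, N m; "finger_gap": finger opening in mm; "finger_force": force on a finger pad.
Only numpy, scipy, OpenCV 4.12 (cv2) and the standard library are available. Lean on these libraries where they do the work, as an engineer would, in place of code of your own. Each camera call takes 0.05 s, during which the arm holds its last target. There are 200 camera calls.

### The job

Uncover the pot on the worktop in front of you so that it can be filled: lift the lid off by its knob and lean it in the wire lid rest, knob outward, flat on the two sloping rails with its lower edge down at the two hooks. Keep hold of the lid until it lies there, then let go. Leave the pot and the small things standing round about where they are.

Things in the scene. Friction and masses are not known exactly. Their poses are not given: they have to be found in the camera images.
- pot_lid: Round domed lid, 183 mm across, 0.2 to 0.5 kg, level and loose on the pot's rim. Origin: centre of its flat underside; z out through the knob. Rim 4 mm thick; dome up to 27 mm above the underside; on the axis a round black knob, 35 mm across, from 26 to 58 mm above the underside, gripped across its sides in any direction.
- pot: Steel pot, loose, empty, on the worktop in front of the robot (a like pot far to the left, by the sink, is no part of the task), 184 mm across and 99 mm to the rim, with two side handles to 253 mm overall along its y axis, 69 to 81 mm above the worktop. Origin: centre of its underside; z up. Wall cabinets overhang the worktop beyond x = 0.62 m, from 0.48 m up.
- lid_rest: Fixed steel wire lid rest, 190 (x) by 160 (y) by 129 mm high, left or right of the pot. Origin: centre of its underside; z up; -x is its low front, roughly facing the robot. Two rails, 8 mm thick, 100 mm apart, rise to +x at 35 degrees, axes from x -75, z 25 to x 68, z 125 mm; each starts with a hook 25 mm long, square to the slope. Drip tray below, 12 mm high.
- rest_seat (a point): Where the lid's origin (centre of its underside) lies when the lid is flat on the rails with its rim against both hooks: x -11, z 75 mm in the lid rest's frame, midway between the rails. Axes: z square to the slope, out of it, where the knob then points (35 degrees from vertical, leaning to the front); x up the slope; y as the lid rest's y.
- spice_jar: Bystander: glass spice jar with a black cap, 41 mm across, 105 mm tall. Origin: centre of its underside.
- honey_jar: Bystander: lidded glass honey jar, 60 mm across, 95 mm tall. Origin: centre of its underside.
- tin_small: Bystander: small closed food tin, 57 mm across, 72 mm tall. Origin: centre of its underside.

How it is judged:
By the outcome, as a careful person would: the job done as asked, in the order asked, and still so for the second after the job is handed in, with the robot touching nothing.
It also fails if it takes over 43 s, if anything falls off the work surface, if the arm or the gripper's body presses on something with over 40 N, if the wrist force passes 120 N, or if a joint passes its speed limit or range.

## Working session

There is one attempt and no reset: what is moved stays moved. The work goes in short steps, Python scripts to look and compute and a shell command to move; the robot and the scene stay as the last step left them, time stands still between calls to the robot, and variables do not carry over. Pictures are saved under pics/ and viewed, at most 10 in all, crops included, and the job is handed in when it is done.

```bash
mkdir -p pics; ls
cat > h.py <<'E'
import numpy as np, cv2, pickle
from cell import manip
def shot(n):
    c=manip.camera(n); return c
def cloud(c):
    z=c["range_z"].astype(float); K=c["camera_matrix"]; v,u=np.indices(z.shape)
    p=np.stack([(u-K[0,2])/K[0,0]*z,(v-K[1,2])/K[1,1]*z,z],-1)
    w=p@c["T"][:3,:3].T+c["T"][:3,3]; w[z<=0]=np.nan; return w
E
python3 - <<'E'
from h import *
a=[]
for n in("scene","top"):
    c=shot(n); pickle.dump(c,open(n+".pkl","wb")); cv2.imwrite(f"pics/{n}0.png",c["color"][...,::-1]); print(n,c["T"].round(3).tolist(),c["camera_matrix"].tolist(),(c["range_z"]>0).mean())
print(manip.read_state())
E
```

```text
pics
scene [[0.887, -0.307, 0.345, 152.027], [-0.462, -0.623, 0.632, -923.177], [0.021, -0.72, -0.694, 986.537], [0.0, 0.0, 0.0, 1.0]] [[423.150523461468, 0.0, 314.85911219642543], [0.0, 423.150523461468, 192.12924737636766], [0.0, 0.0, 1.0]] 0.99598828125
top [[-0.029, -0.983, 0.179, 367.092], [-0.999, 0.033, 0.019, -135.839], [-0.025, -0.178, -0.984, 1321.648], [0.0, 0.0, 0.0, 1.0]] [[407.1654772059236, 0.0, 321.06979159555254], [0.0, 407.1654772059236, 201.10056701274135], [0.0, 0.0, 1.0]] 0.99596484375
{'clock': 0.1, 'joints': array([ 1.18738782e+00,  3.00433253e-01,  1.52152956e+00,  1.97207473e-06,
        1.32067411e+00, -6.66177288e-02]), 'qd': array([-8.09548005e-05, -1.21619335e-03, -3.55140495e-03,  2.32843865e-04,
        3.74226113e-04,  1.09957644e-03]), 'effort': array([ 1.06934956e-03, -5.32640398e+01, -3.53285301e+01,  7.09318346e-02,
        2.33897078e-02, -1.25932884e-04]), 'eef_pos': array([171.25913347, 522.41086612, 204.92887811]), 'eef_rot': array([-3.14055083e+00, -7.14214627e-05,  2.82480135e+00]), 'wrist_force': array([ 0.19034458, -0.12711772, -0.31650092]), 'moment': array([-0.03127938, -0.02747029,  0.02994965]), 'finger_force': 0.0, 'finger_gap': 93.9322755444858}
```

View pics/top0.png

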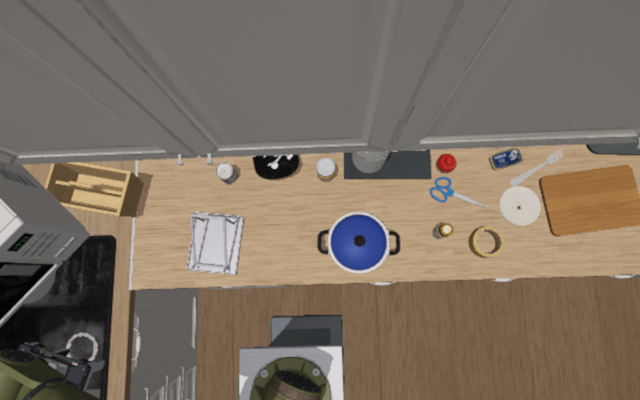

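View pics/scene0.png

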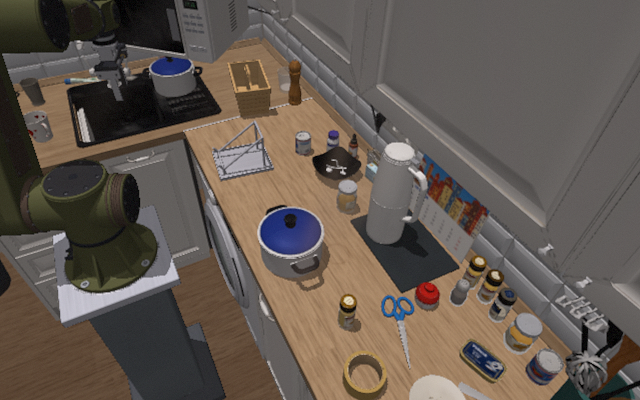

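The top view shows the blue-lidded pot at about (359,241), its black knob at (360,241), the wire rest at (215,242), spice jar (445,230), honey jar (326,168) and tin (226,172). The scene view agrees, with the pot at (290,240) and the rest at (242,155).

```bash
cat > m.py <<'E'
from h import *
C={n:pickle.load(open(n+".pkl","rb")) for n in("scene","top")}
for n,c in C.items():
    w=cloud(c); rgb=c["color"].astype(int); r,g,b=rgb[...,0],rgb[...,1],rgb[...,2]
    roi=(np.hypot(w[...,0]-450,w[...,1]+220)<170)
    blue=roi&(b>r+50)&(w[...,2]>90)
    P=w[blue]; print(n,"blue",len(P),P.min(0).round(),P.max(0).round())
    # dome: sphere fit
    A=np.c_[2*P,np.ones(len(P))]; s=np.linalg.lstsq(A,(P**2).sum(1),rcond=None)[0]; print(" sphere",s[:3].round(1))
    ctr=P.mean(0)
    k=(np.hypot(w[...,0]-ctr[0],w[...,1]-ctr[1])<40)&(rgb.max(-1)<70)&(w[...,2]>110)
    Q=w[k]; print(" knob",len(Q),Q.mean(0).round(1),Q.min(0).round(1),Q.max(0).round(1))
    T=Q[Q[:,2]>Q[:,2].max()-5]; print(" top",len(T),T.mean(0).round(1))
    # rest
    R=(abs(w[...,0]-450)<170)&(w[...,1]>60)&(w[...,1]<400)&(w[...,2]>8)&(w[...,2]<140)&(rgb.max(-1)-rgb.min(-1)<40)&(rgb.min(-1)>90)
    m=R.astype(np.uint8); N,L,st,ce=cv2.connectedComponentsWithStats(cv2.dilate(m,np.ones((3,3))))
    for i in range(1,N):
        if st[i,4]>150:
            S=w[(L==i)&R]; print(" comp",ce[i].round(),st[i,4],S.min(0).round(),S.max(0).round(),S.mean(0).round())
E
python3 m.py
python3 - <<'E'
import cv2
t=cv2.imread('pics/top0.png')[200:285,175:255]; s=cv2.imread('pics/scene0.png')[110:190,200:285]
cv2.imwrite('pics/rest.png',cv2.hconcat([cv2.resize(t,(395,420),interpolation=2),cv2.resize(s,(395,420),interpolation=2)]))
E
```

```text
scene blue 1671 [ 380. -302.  102.] [ 533. -146.  150.]
 sphere [ 460.  -221.   -36.1]
 knob 140 [ 460.1 -226.1  146.8] [ 444.5 -238.1  123.6] [ 478.  -207.7  157.2]
 top 65 [ 460.  -223.3  154.2]
 comp [239. 151.] 1029 [377. 157.   8.] [580. 320. 131.] [475. 226.  63.]
top blue 2243 [ 381. -299.   98.] [ 543. -138.  155.]
 sphere [ 460.6 -219.9   -7.5]
 knob 91 [ 462.1 -218.6  153.9] [ 448.1 -232.6  147.2] [ 477.4 -204.   159.3]
 top 41 [ 461.2 -220.2  156.1]
 comp [214. 242.] 1546 [378. 146.   8.] [583. 326. 134.] [480. 232.  58.]
```

View pics/rest.png

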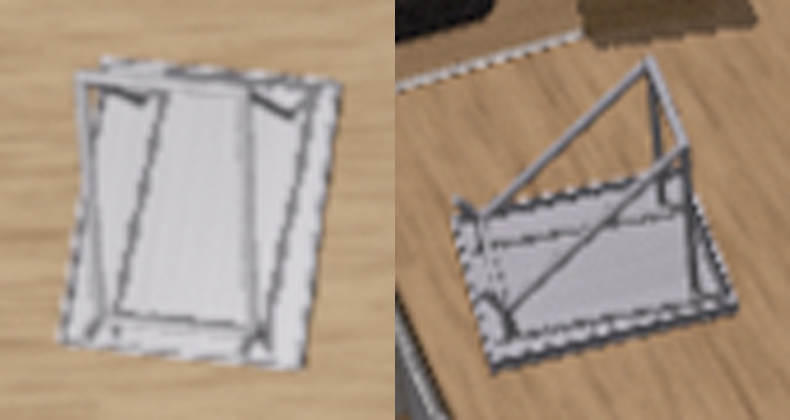

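The crop shows the tray's corners at about (195,212), (244,217), (236,275) and (187,270) in the top image. The rails rise to the crossbar at the top of the picture (+x), with the hooks at the low end.

```bash
cat > r.py <<'E'
from h import *
C={n:pickle.load(open(n+".pkl","rb")) for n in("scene","top")}
def cast(c,u,v,z):
    K=c["camera_matrix"]; d=c["T"][:3,:3]@np.array([(u-K[0,2])/K[0,0],(v-K[1,2])/K[1,1],1]); o=c["T"][:3,3]
    return (o+d*(z-o[2])/d[2])
def ctr(c,pts,z=12):
    P=np.array([cast(c,*p,z)[:2] for p in pts]); print(P.round(1).tolist())
    print(' centre',P.mean(0).round(1),'sides',[np.linalg.norm(P[i]-P[i-1]).round() for i in range(4)])
    f=(P[0]+P[1]-P[2]-P[3]); l=P[0]+P[3]-P[1]-P[2]; print(' yaw from x',np.degrees(np.arctan2(f[1],f[0])).round(1),'from y',np.degrees(np.arctan2(-l[0],l[1])).round(1))
s=4.94
t=[(175+x/s,200+y/s) for x,y in((100,58),(342,85),(303,370),(60,345))]
ctr(C["top"],t)
for n,c in C.items():
    w=cloud(c); rgb=c["color"].astype(int)
    b=(w[...,0]>360)&(w[...,0]<600)&(w[...,1]>130)&(w[...,1]<340)&(rgb.max(-1)-rgb.min(-1)<40)
    p=w[b&(w[...,2]>8)&(w[...,2]<17)][:,:2].astype(np.float32); print(n,'tray',len(p),cv2.minAreaRect(p))
    q=w[b&(w[...,2]>18)&(w[...,2]<140)]
    # rail points: height matches slope; bin by z
    for a,z in((18,40),(40,65),(65,90),(90,115),(115,135)):
        g=q[(q[:,2]>=a)&(q[:,2]<z)]; g=g[np.argsort(g[:,1])]
        if len(g)>3:
            lo,hi=g[g[:,1]<232],g[g[:,1]>=232]; print(a,len(lo),lo.mean(0).round(),len(hi),hi.mean(0).round())
# rail ends in top view: upper bar corners (z~125), at crop px
for nm,x,y,z in(('upL',82,78,125),('upR',248,92,125),('loL',100,318,27),('loR',258,335,27)):
    print(nm,cast(C["top"],175+x/s,200+y/s,z).round(1))
w=None
for nm,x,y,z in(('upL',648,62,125),('upR',685,148,125),('loL',482,212,27),('loR',508,305,27)):
    print('scene',nm,cast(C["scene"],200+(x-395)/(395/85),110+y/5.25,z).round(1))
E
python3 r.py
```

```text
[[583.4, 303.5], [560.1, 142.0], [375.5, 166.4], [396.1, 324.7]]
 centre [478.8 234.2] sides [np.float64(189.0), np.float64(163.0), np.float64(186.0), np.float64(160.0)]
 yaw from x -7.0 from y -7.8
scene tray 114 ((480.5777587890625, 233.21612548828125), (166.00125122070312, 189.66685485839844), 82.43518829345703)
18 49 [432. 194.  30.] 48 [431. 277.  28.]
40 47 [462. 186.  50.] 46 [467. 285.  51.]
65 45 [495. 181.  78.] 37 [508. 280.  77.]
90 44 [521. 178. 103.] 39 [528. 277. 102.]
115 40 [541. 192. 124.] 28 [549. 261. 124.]
top tray 213 ((480.3006591796875, 236.059326171875), (161.9800567626953, 189.93521118164062), 82.67131042480469)
18 47 [418. 201.  30.] 68 [424. 276.  28.]
40 41 [432. 191.  50.] 49 [456. 289.  53.]
65 41 [482. 185.  78.] 35 [495. 284.  79.]
90 37 [508. 181. 101.] 40 [522. 280. 103.]
115 70 [541. 197. 126.] 55 [549. 261. 126.]
upL [552.8 276.3 125. ]
upR [541. 175. 125.]
loL [412.1 294.   27. ]
loR [398.3 192.   27. ]
scene upL [554.6 271.7 125. ]
scene upR [543.1 170.8 125. ]
scene loL [418.3 296.2  27. ]
scene loR [404.6 193.9  27. ]
```

```bash
cat >> h.py <<'E'
from scipy.spatial.transform import Rotation as Ro
def R_of(s): return Ro.from_euler('xyz',s["eef_rot"])
def need(p,R):
    s=manip.read_state(); A=R_of(s); d=A.inv().apply(np.array(p)-s["eef_pos"])/40; r=(A.inv()*R).as_rotvec()/np.pi
    print('t',round(s["clock"],2),'pos',s["eef_pos"].round(1),'rot',s["eef_rot"].round(3),'F',s["wrist_force"].round(1),'gap',round(float(s["finger_gap"]),1),'j',s["joints"].round(2))
    print('shift',d.round(3),'turn',r.round(4))
DOWN=Ro.from_euler('xyz',[np.pi,0,np.radians(172.6)])
yw=np.radians(-7.4); n=np.array([-np.sin(np.radians(35))*np.cos(yw),-np.sin(np.radians(35))*np.sin(yw),np.cos(np.radians(35))])
ty=np.array([-np.sin(yw),np.cos(yw),0]); SEATR=Ro.from_matrix(np.c_[np.cross(ty,-n),ty,-n])
SEAT=np.array([480-11*np.cos(yw),234.5-11*np.sin(yw),75])
E
python3 -m creep '0 0 -0.3 0 0 -0.03;0 0 -0.3 0 0 -0.03;-0.3 -0.5 0 0 0 0;-0.55 -1 0 0 0 0;-0.55 -1 0 0 0 0;-0.55 -1 0 0 0 0;-0.55 -1 0 0 0 0;-0.55 -1 0 0 0 0;-0.55 -1 0 0 0 0;-0.55 -1 0 0 0 0;-0.55 -1 0 0 0 0;-0.55 -1 0 0 0 0;-0.55 -1 0 0 0 0;-0.55 -1 0 0 0 0;-0.55 -1 0 0 0 0;-0.55 -1 0 0 0 0;-0.55 -1 0 0 0 0;-0.55 -1 0 0 0 0;-0.5 -0.9 0 0 0 0;-0.2 -0.5 0 0 0 0' 0 40
python3 - <<'E'
from h import *
need([460.5,-220.5,200],DOWN); print(SEAT,n)
c=shot("wrist"); cv2.imwrite("pics/w1.png",c["color"][...,::-1]); pickle.dump(c,open("wrist.pkl","wb"))
w=cloud(c);k=(w[...,2]>140)&(w[...,2]<165)&(np.hypot(w[...,0]-460,w[...,1]+220)<40)&(c["color"].max(-1)<75)
Q=w[k]; print(len(Q),Q.mean(0),Q.min(0),Q.max(0))
E
```

```text
clock: 2.6
eef_pos: [451.9, -196.6, 228.9]
eef_rot: [3.141, -0.001, 3.012]
wrist_force: [-0.2, 0.2, -0.6]
finger_gap: 94.1
finger_force: 0.0
t 2.6 pos [ 451.9 -196.6  228.9] rot [ 3.141e+00 -1.000e-03  3.012e+00] F [-0.2  0.2 -0.6] gap 94.1 j [-0.48  0.15  1.64 -0.    1.34 -1.93]
shift [-0.29  -0.565  0.722] turn [ 0.0001 -0.0003 -0.0001]
[469.09161721 235.91675156  75.        ] [-0.56879921  0.07387412  0.81915204]
886 [ 458.95921543 -220.64783331  154.37633587] [ 443.68755742 -237.16134419  148.85672751] [ 476.93639873 -205.76929399  157.67051398]
```

```bash
python3 -m creep '-0.29 -0.57 0 0 0 0;0 0 0.5 0 0 0;0 0 0.5 0 0 0;0 0 0.5 0 0 0;0 0 0.5 0 0 0;0 0 0.25 0 0 0;0 0 0.2 0 0 0;0 0 0 0 0 0' 0 40
python3 - <<'E'
from h import *
need([460.3,-220.7,131],DOWN)
E
```

```text
clock: 3.65
eef_pos: [460.3, -219.0, 131.4]
eef_rot: [3.141, -0.0, 3.013]
wrist_force: [0.1, 1.3, 0.1]
finger_gap: 94.0
finger_force: 0.0
t 3.65 pos [ 460.3 -219.   131.4] rot [ 3.141 -0.     3.013] F [0.1 1.3 0.1] gap 94.0 j [-0.52  0.29  1.72  0.    1.14 -1.96]
shift [-0.004 -0.041  0.01 ] turn [ 0.     -0.0001  0.0003]
```

```bash
python3 -m creep '0 -0.04 0 0 0 0;0 0 0 0 0 0;0 0 0 0 0 0;0 0 0 0 0 0;0 0 0 0 0 0;0 0 0 0 0 0;0 0 0 0 0 0;0 0 0 0 0 0' 1 45
python3 -m creep '0 0 -0.1 0 0 0;0 0 -0.2 0 0 0;0 0 -0.4 0 0 0;0 0 -0.5 0 0 0;0 0 -0.8 0 0 0;0 0 -1 0 0 0;0 0 -0.8 0 0 0;0 0 -0.3 0 0 0;0 0 0 0 0 0'
python3 - <<'E'
from h import *
need([460.3,-220.7,295],DOWN)
c=shot("scene"); cv2.imwrite("pics/s2.png",c["color"][...,::-1]); pickle.dump(c,open("s2.pkl","wb"))
E
```

```text
clock: 4.65
eef_pos: [460.2, -220.8, 131.4]
eef_rot: [3.141, -0.0, 3.013]
wrist_force: [-0.4, 1.3, 0.0]
finger_gap: 32.2
finger_force: 45.0
clock: 5.78
eef_pos: [460.2, -220.9, 295.6]
eef_rot: [-3.141, 0.001, 3.013]
wrist_force: [1.0, -0.0, -3.5]
finger_gap: 32.4
finger_force: 45.0
t 5.78 pos [ 460.2 -220.9  295.6] rot [-3.141e+00  1.000e-03  3.013e+00] F [ 1.  -0.  -3.5] gap 32.4 j [-0.52  0.16  1.49 -0.    1.5  -1.96]
shift [-0.003  0.004  0.016] turn [-0.0001  0.0002  0.0003]
```

View pics/s2.png

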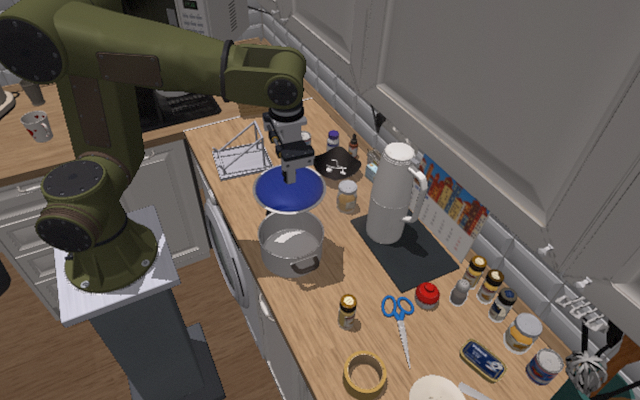

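The lid hangs level from the gripper at about (290,187), and the pot stands uncovered at (290,243). I'll carry it over to the rest.

```bash
python3 -m creep '0.1 0.3 0 0 0 0;0.15 0.6 0 0 0 0;0.25 0.9 0 0 0 0;0.25 1 0 0 0 0;0.25 1 0 0 0 0;0.25 1 0 0 0 0;0.25 1 0 0 0 0;0.25 1 0 0 0 0;0.25 1 0 0 0 0;0.25 1 0 0 0 0;0.25 1 0 0 0 0;0.25 0.8 0 0 0 0;0.15 0.5 0 0 0 0;0.1 0.3 0 0 0 0;0 0 0 0 0 0'
python3 - <<'E'
from h import *
need(SEAT+n*150,SEATR)
E
```

```text
clock: 7.7
eef_pos: [399.1, 247.1, 295.0]
eef_rot: [-3.141, -0.001, 3.014]
wrist_force: [0.2, -0.3, -2.2]
finger_gap: 32.5
finger_force: 45.0
t 7.7 pos [399.1 247.1 295. ] rot [-3.141e+00 -1.000e-03  3.014e+00] F [ 0.2 -0.3 -2.2] gap 32.5 j [ 0.48  0.06  1.6  -0.    1.49 -0.97]
shift [ 0.377 -0.049  2.428] turn [ 0.     -0.1947  0.0006]
```

```bash
python3 -m creep '0 0 0 0 -0.015 0;0 0 0 0 -0.03 0;0 0 0 0 -0.035 0;0 0 0 0 -0.035 0;0 0 0 0 -0.035 0;0 0 0 0 -0.03 0;0 0 0 0 -0.015 0;0 0 0 0 0 0'
python3 - <<'E'
from h import *
up=SEATR.as_matrix()[:,0]; print('toolx',up)
need(SEAT+n*132.4-up*10*(1 if up[2]<0 else -1),SEATR)
E
```

```text
clock: 8.7
eef_pos: [399.1, 246.2, 295.1]
eef_rot: [-3.141, 0.612, 3.014]
wrist_force: [0.5, 0.3, -1.7]
finger_gap: 32.5
finger_force: 45.0
toolx [-0.81232946  0.10550318 -0.57357644]
t 8.7 pos [399.1 246.2 295.1] rot [-3.141  0.612  3.014] F [ 0.5  0.3 -1.7] gap 32.5 j [ 0.73 -0.17  1.93 -0.53  1.02 -0.52]
shift [ 1.46  -0.027  2.21 ] turn [-0.      0.0003  0.0003]
```

```bash
python3 -m creep '0.3 0 0.4 0 0 0;0.5 -0.03 0.8 0 0 0;0.5 0 0.8 0 0 0;0.16 0 0.6 0 0 0;0 0 0.6 0 0 0;0 0 0.5 0 0 0;0 0 0.26 0 0 0;0 0 0 0 0 0'
python3 - <<'E'
from h import *
up=-SEATR.as_matrix()[:,0]
need(SEAT+n*32.4+up*8,SEATR)
c=shot("scene"); cv2.imwrite("pics/s3.png",cv2.resize(c["color"][100:240,160:370,::-1],None,fx=3.8,fy=3.8,interpolation=2)); w=cloud(c)
rgb=c["color"].astype(int); b=(rgb[...,2]>rgb[...,0]+50)&(np.linalg.norm(w-(SEAT+n*50),axis=-1)<130)
P=w[b]; print(len(P)); 
L=(P-manip.read_state()["eef_pos"])@SEATR.as_matrix(); print(L.min(0).round(),L.max(0).round())
E
```

```text
clock: 9.7
eef_pos: [442.5, 239.5, 132.0]
eef_rot: [-3.141, 0.612, 3.012]
wrist_force: [0.1, 0.5, -1.5]
finger_gap: 32.4
finger_force: 45.0
t 9.7 pos [442.5 239.5 132. ] rot [-3.141  0.612  3.012] F [ 0.1  0.5 -1.5] gap 32.4 j [ 0.64  0.1   2.08 -0.74  0.63 -0.26]
shift [ 0.07  -0.003  0.742] turn [-0.0003  0.0003  0.    ]
930
[-84. -86. -24.] [74. 63. 33.]
```

View pics/s3.png

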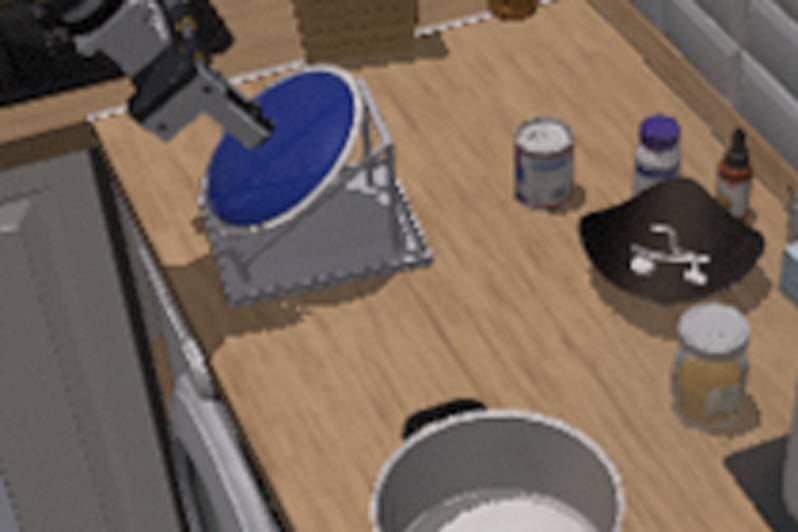

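The lid hovers parallel to the rails with its low rim just above the hooks, at about (245,225) in the crop. I'll lower it gently until it touches.

```bash
python3 -m creep '0 0 0.25 0 0 0;0 0 0.25 0 0 0;0 0 0.1 0 0 0;0 0 0.05 0 0 0;0 0 0 0 0 0'
for i in 1; do :; done
python3 -m creep '0 0 0.05 0 0 0;0 0 0 0 0 0'
python3 -m creep '0 0 0.03 0 0 0;0 0 0 0 0 0'
python3 - <<'E'
from h import *
up=-SEATR.as_matrix()[:,0]
need(SEAT+n*32.4+up*8,SEATR)
E
```

```text
clock: 10.38
eef_pos: [457.2, 238.1, 111.0]
eef_rot: [-3.142, 0.613, 3.013]
wrist_force: [0.3, 0.3, -2.2]
finger_gap: 32.2
finger_force: 45.0
clock: 10.62
eef_pos: [458.3, 238.0, 109.4]
eef_rot: [3.142, 0.613, 3.013]
wrist_force: [-0.1, 0.3, -3.0]
finger_gap: 32.1
finger_force: 45.0
clock: 10.88
eef_pos: [459.0, 237.9, 108.4]
eef_rot: [-3.142, 0.613, 3.013]
wrist_force: [-0.2, 0.7, -2.8]
finger_gap: 32.1
finger_force: 45.0
t 10.88 pos [459.  237.9 108.4] rot [-3.142  0.613  3.013] F [-0.2  0.7 -2.8] gap 32.1 j [ 0.61  0.17  2.07 -0.8   0.57 -0.22]
shift [ 0.068 -0.016  0.02 ] turn [0.0002 0.0006 0.0002]
```

```bash
for k in 1; do python3 -m creep '0 0 0.025 0 0 0;0 0 0 0 0 0'; python3 -m creep '0 0 0.025 0 0 0;0 0 0 0 0 0'; python3 -m creep '0 0 0.025 0 0 0;0 0 0 0 0 0'; done
```

```text
clock: 11.12
eef_pos: [459.5, 237.8, 107.5]
eef_rot: [-3.142, 0.613, 3.013]
wrist_force: [-0.1, -0.2, -1.3]
finger_gap: 32.2
finger_force: 45.0
clock: 11.38
eef_pos: [459.9, 237.8, 107.2]
eef_rot: [3.141, 0.613, 3.013]
wrist_force: [-11.1, -0.7, 8.0]
finger_gap: 32.3
finger_force: 45.0
clock: 11.62
eef_pos: [460.1, 237.8, 107.0]
eef_rot: [3.141, 0.613, 3.013]
wrist_force: [-29.6, -3.1, 26.3]
finger_gap: 32.4
finger_force: 45.0
```

Contact came at the expected height. I'll ease off, then slide down the slope to the hooks.

```bash
python3 -m creep '0 0 -0.035 0 0 0;0 0 0 0 0 0'
python3 -m creep '0.1 0 0 0 0 0;0.06 0 0 0 0 0;0 0 0 0 0 0'
python3 -m creep '0.04 0 0 0 0 0;0 0 0 0 0 0'
python3 -m creep '0.03 0 0 0 0 0;0 0 0 0 0 0'
python3 -m creep '0.03 0 0 0 0 0;0 0 0 0 0 0'
python3 - <<'E'
from h import *
need(SEAT+n*32.4,SEATR)
E
```

```text
clock: 11.88
eef_pos: [459.9, 237.9, 107.2]
eef_rot: [3.141, 0.613, 3.013]
wrist_force: [-5.4, 0.7, 3.1]
finger_gap: 32.5
finger_force: 45.0
clock: 12.25
eef_pos: [454.7, 238.6, 103.5]
eef_rot: [3.141, 0.613, 3.013]
wrist_force: [-3.6, 0.7, 4.7]
finger_gap: 32.5
finger_force: 45.0
clock: 12.5
eef_pos: [453.5, 238.8, 102.7]
eef_rot: [3.141, 0.613, 3.013]
wrist_force: [-3.0, 0.6, 5.2]
finger_gap: 32.0
finger_force: 45.0
clock: 12.75
eef_pos: [452.5, 238.9, 102.0]
eef_rot: [3.141, 0.613, 3.013]
wrist_force: [-2.3, 0.1, 5.9]
finger_gap: 32.4
finger_force: 45.0
clock: 13.0
eef_pos: [451.6, 239.0, 101.3]
eef_rot: [3.141, 0.613, 3.013]
wrist_force: [-2.0, 0.6, 5.5]
finger_gap: 32.6
finger_force: 45.0
t 13.0 pos [451.6 239.  101.3] rot [3.141 0.613 3.013] F [-2.   0.6  5.5] gap 32.6 j [ 0.62  0.17  2.09 -0.82  0.56 -0.18]
shift [ 0.013 -0.02  -0.016] turn [0.0003 0.0007 0.0002]
```

```bash
for k in 1; do python3 -m creep '0.025 0 0 0 0 0;0 0 0 0 0 0'; python3 -m creep '0.025 0 0 0 0 0;0 0 0 0 0 0';python3 -m creep '0.025 0 0 0 0 0;0 0 0 0 0 0'; done
```

```text
clock: 13.25
eef_pos: [450.8, 239.2, 100.8]
eef_rot: [3.141, 0.613, 3.013]
wrist_force: [-1.4, 1.0, 5.6]
finger_gap: 32.2
finger_force: 45.0
clock: 13.5
eef_pos: [450.2, 239.4, 100.4]
eef_rot: [3.141, 0.614, 3.013]
wrist_force: [1.9, 1.3, 4.8]
finger_gap: 32.2
finger_force: 45.0
clock: 13.75
eef_pos: [449.8, 239.7, 100.3]
eef_rot: [3.14, 0.615, 3.013]
wrist_force: [4.2, 1.2, 6.7]
finger_gap: 32.3
finger_force: 45.0
```

```bash
python3 -m creep '0.025 0 0 0 0 0;0 0 0 0 0 0'; python3 -m creep '0.025 0 0 0 0 0;0 0 0 0 0 0';python3 -m creep '0.025 0.01 0 0 0 0;0 0 0 0 0 0'
python3 - <<'E'
from h import *
need(SEAT+n*32.4,SEATR)
c=shot("scene"); cv2.imwrite("pics/s4.png",cv2.resize(c["color"][100:240,160:370,::-1],None,fx=3.8,fy=3.8,interpolation=2))
E
```

```text
clock: 14.0
eef_pos: [449.4, 240.1, 100.2]
eef_rot: [3.139, 0.616, 3.013]
wrist_force: [5.4, 1.4, 8.9]
finger_gap: 32.0
finger_force: 45.0
clock: 14.25
eef_pos: [449.0, 240.4, 100.1]
eef_rot: [3.139, 0.617, 3.013]
wrist_force: [5.8, 0.7, 12.2]
finger_gap: 32.4
finger_force: 45.0
clock: 14.5
eef_pos: [448.5, 241.0, 100.0]
eef_rot: [3.139, 0.617, 3.014]
wrist_force: [8.4, 0.3, 14.6]
finger_gap: 32.3
finger_force: 45.0
t 14.5 pos [448.5 241.  100. ] rot [3.139 0.617 3.014] F [ 8.4  0.3 14.6] gap 32.3 j [ 0.63  0.17  2.09 -0.84  0.56 -0.15]
shift [-0.073 -0.059  0.003] turn [0.0011 0.0021 0.0003]
```

View pics/s4.png

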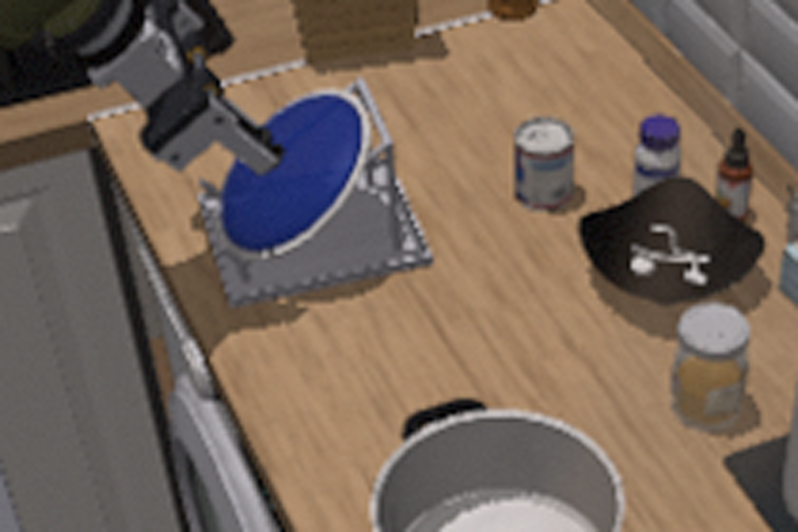

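The lid lies flat on the rails and is held. It drifts +y as it slides, so it is riding on one hook. I'll centre it sideways.

```bash
python3 -m creep '-0.03 0.03 0 0 0 0;0 0 0 0 0 0'; python3 -m creep '0 0.04 0 0 0 0;0 0 0 0 0 0';python3 -m creep '0 0.04 0 0 0 0;0 0 0 0 0 0';python3 -m creep '0.03 0 0 0 0 0;0 0 0 0 0 0'
python3 - <<'E'
from h import *
need(SEAT+n*32.4,SEATR)
E
```

```text
clock: 14.8
eef_pos: [449.0, 241.2, 99.8]
eef_rot: [3.141, 0.616, 3.014]
wrist_force: [5.2, -4.0, 12.0]
finger_gap: 32.7
finger_force: 45.0
clock: 15.05
eef_pos: [449.1, 241.7, 99.7]
eef_rot: [-3.139, 0.615, 3.014]
wrist_force: [5.3, -10.8, 14.1]
finger_gap: 32.4
finger_force: 45.0
clock: 15.3
eef_pos: [449.3, 242.3, 99.7]
eef_rot: [-3.137, 0.615, 3.014]
wrist_force: [3.6, -19.5, 20.3]
finger_gap: 32.2
finger_force: 45.0
clock: 15.55
eef_pos: [448.9, 242.4, 99.7]
eef_rot: [-3.137, 0.617, 3.013]
wrist_force: [6.0, -21.7, 22.6]
finger_gap: 32.5
finger_force: 45.0
t 15.55 pos [448.9 242.4  99.7] rot [-3.137  0.617  3.013] F [  6.  -21.7  22.6] gap 32.5 j [ 0.64  0.18  2.09 -0.84  0.57 -0.15]
shift [-0.073 -0.095 -0.004] turn [-0.0012  0.0019  0.0002]
```

Now the other hook resists, so the centre is at y of about 241. I'll undo the sideways push, relax and let go.

```bash
python3 -m creep '0 -0.05 0 0 0 0;0 -0.04 0 0 0 0;0 0 -0.01 0 0 0;0 0 0 0 0 0'
python3 -m creep '0 0 0 0 0 0;0 0 0 0 0 0' - 8
python3 -m creep '0 0 0 0 0 0;0 0 0 0 0 0;0 0 0 0 0 0;0 0 0 0 0 0;0 0 0 0 0 0;0 0 0 0 0 0' 0 8
python3 - <<'E'
from h import *
need(SEAT+n*32.4,SEATR)
c=shot("scene"); cv2.imwrite("pics/s5.png",cv2.resize(c["color"][100:240,160:370,::-1],None,fx=3.8,fy=3.8,interpolation=2))
E
```

```text
clock: 16.05
eef_pos: [448.2, 241.3, 100.0]
eef_rot: [3.14, 0.617, 3.013]
wrist_force: [7.3, -2.9, 14.6]
finger_gap: 32.4
finger_force: 45.0
clock: 16.3
eef_pos: [447.7, 241.4, 99.3]
eef_rot: [3.139, 0.615, 3.013]
wrist_force: [5.0, 0.3, 9.3]
finger_gap: 33.6
finger_force: 8.0
clock: 17.05
eef_pos: [446.5, 240.7, 97.9]
eef_rot: [-3.142, 0.613, 3.013]
wrist_force: [-0.0, -0.3, -0.6]
finger_gap: 90.2
finger_force: 0.0
t 17.05 pos [446.5 240.7  97.9] rot [-3.142  0.613  3.013] F [-0.  -0.3 -0.6] gap 90.2 j [ 0.63  0.17  2.1  -0.84  0.56 -0.15]
shift [-0.143 -0.045 -0.01 ] turn [0.0001 0.0005 0.0002]
```

View pics/s5.png

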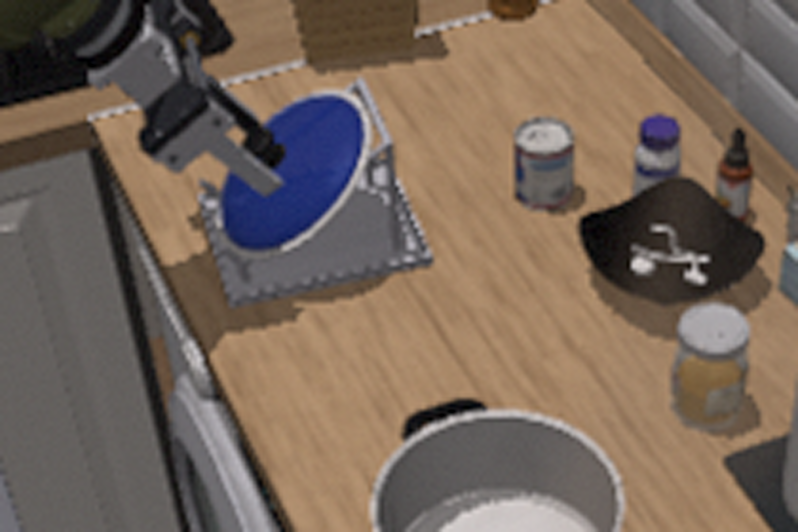

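The fingers are open and the lid stays on the rails. I'll withdraw straight back along the tool axis.

```bash
python3 -m creep '0.1 0 0 0 0 0;0 0 -0.2 0 0 0;0 0 -0.4 0 0 0;0 0 -0.6 0 0 0;0 0 -0.8 0 0 0;0 0 -0.8 0 0 0;0 0 -0.8 0 0 0;-0.5 0 -0.6 0 0 0;-0.8 0 -0.5 0 0 0;-0.5 0 0 0 0 0;0 0 0 0 0 0;0 0 0 0 0 0'
python3 - <<'E'
from h import *
c=shot("scene"); t=shot("top"); s=manip.read_state(); print(s["clock"],s["eef_pos"],s["wrist_force"])
w=cloud(c); rgb=c["color"].astype(int); b=(rgb[...,2]>rgb[...,0]+50)&(np.linalg.norm(w-(SEAT+n*20),axis=-1)<130); P=w[b]
L=(P-SEAT)@SEATR.as_matrix(); print('lid in seat frame (x down, z in)',len(P),np.percentile(L,[1,50,99],axis=0).round(1))
cv2.imwrite("pics/s6.png",cv2.hconcat([cv2.resize(c["color"][60:260,160:360,::-1],(400,400),interpolation=2),cv2.resize(t["color"][130:290,160:320,::-1],(400,400),interpolation=2)]))
E
```

```text
clock: 18.6
eef_pos: [393.7, 247.3, 290.1]
eef_rot: [-3.141, 0.612, 3.014]
wrist_force: [-0.4, 0.3, -0.2]
finger_gap: 94.0
finger_force: 0.0
18.7 [393.79904512 247.39918081 290.1707508 ] [0.73616699 0.07200097 0.45089568]
lid in seat frame (x down, z in) 908 [[-78.6 -79.3 -26.5]
 [-15.  -27.9 -16.4]
 [ 70.2  54.8  -2.7]]
```

View pics/s6.png

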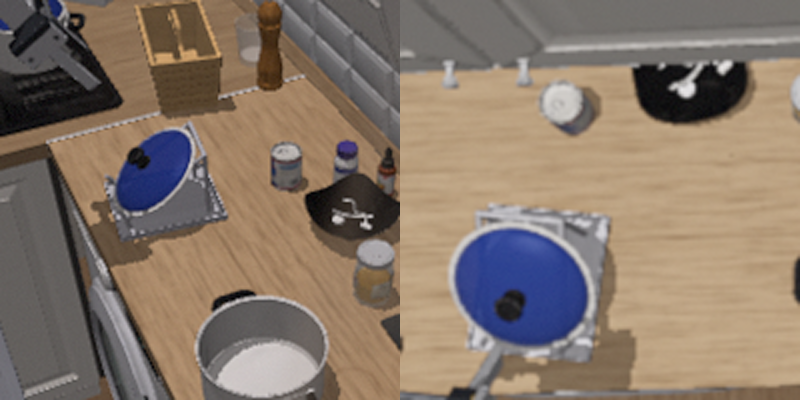

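The lid lies on the rails with its knob outward, at about (138,158) in the left half and (510,305) in the right. One numeric check of its seating follows.

Run:
```python
from h import *
old=pickle.load(open("top.pkl","rb"))
for nm in("top","scene"):
    c=shot(nm); w=cloud(c); rgb=c["color"].astype(int)
    near=np.linalg.norm(w-(SEAT+n*20),axis=-1)<130
    d=(w-SEAT)@SEATR.as_matrix(); near&=(d[...,2]>-65)
    b=near&(rgb[...,2]>rgb[...,0]+50); P=d[b]
    k=near&(rgb.max(-1)<70)&(d[...,2]<-35)&(np.hypot(d[...,0],d[...,1])<35); Q=d[k]
    A=np.c_[2*P,np.ones(len(P))]; s=np.linalg.lstsq(A,(P**2).sum(1),rcond=None)[0]
    print(nm,'sphere',s[:3].round(1),'knob',len(Q),Q.mean(0).round(1),Q.min(0).round(1),Q.max(0).round(1))
    rim=near&(np.abs(d[...,2])<14)&(rgb.min(-1)>110)&(np.hypot(d[...,0],d[...,1])<100)&(np.hypot(d[...,0],d[...,1])>75)
    B=d[b|rim]; q=(np.hypot(B[:,0],B[:,1])>78); print(' yext',np.percentile(P[:,1],[.5,99.5]).round(1),'xext',np.percentile(P[:,0],[.5,99.5]).round(1))
    pl=np.c_[P[:,:2],(P[:,:2]**2).sum(1),np.ones(len(P))]; f=np.linalg.lstsq(pl,P[:,2],rcond=None)[0]; print(' paraboloid centre',(-f[:2]/2/f[2]).round(1),'apex',(f[3]-(f[0]**2+f[1]**2)/4/f[2]).round(1))
```

```text
top sphere [ -0.3   1.3 106.1] knob 83 [ -3.9   0.6 -53.9] [-17.9 -13.1 -60.1] [ 10.8  16.9 -38.2]
 yext [-76.6  77.7] xext [-80.6  70.8]
 paraboloid centre [2.1 1.7] apex -27.9
scene sphere [  0.2  -2.1 120.6] knob 54 [ -2.5  -6.2 -51.2] [-14.6 -18.7 -57.2] [ 15.   13.1 -35.1]
 yext [-82.6  62.2] xext [-80.3  72. ]
 paraboloid centre [2.1 1. ] apex -26.2
```

```bash
python3 -c "
from cell import manip
print(manip.sign_off())"
```

```text
the job is handed in; nothing more can be done
None
```

The job is handed in: the lid leans flat on the rails of the rest with its knob outward, within about 2 mm of the seat by the cameras, the pot is uncovered, and the arm stands clear; only the lid was handled, and I did not re-measure the pot or the jars afterwards.

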